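Roll a pipe stub into a vee rest and set it up for a hardness reading

ROBOT

A 6-joint arm with a two-finger parallel gripper is mounted at the origin on a cart in front of the work surface, level with it; the furniture and walls round the work are solid. World frame = base frame: x ahead of the robot, y to its left, z up, the work surface at z = 0. Lengths are in m, angles in degrees, forces in N, time in s.
With the tool pointing down it reaches from about 0.375 to 0.925 m from the base axis. Payload 5.7 kg.
Tool frame: the origin (TCP) lies on the centre line of the jaws, within the pads' length; the fingertips stand 17 mm ahead of it and the grasp point (between the pads) lies 2 mm behind it (arm.tips_ahead is the distance from the TCP to the fingertips, in m); x points along the fingers, z is the direction in which the jaws open and shut, and the axes are right-handed (so a half turn about x gives the same grasp; the last joint's range is limited). The gripper opens to 88 mm and grips with 3 to 60 N. Pads are 20 mm wide; open, the fingers measure 115 mm over their backs; the gripper's body (75 mm by 178 mm) begins 61 mm behind the grasp point.
Start: joints at [61.072, 20.558, 86.54, -0, 72.909, -6.595], TCP at [0.228, 0.555, 0.24] pointing down, gripper open.
Joint ranges: [-170.27, 170.27], [-57.76, 135], [12.27, 136.19], [-55.21, 235.2], [11.17, 155.16], [-170.74, 170.74]. Speed limits (degrees/s): [136.94, 136.94, 180, 180, 180, 180].

INTERFACE

Orientations are given as [roll, pitch, yaw] about the fixed x, y, z axes, in that order (R = Rz(yaw) Ry(pitch) Rx(roll)).
In Python, from bench import arm gives the robot as it stands.
- The arm moves only by the tool servo_tool, never from a script. Its argument "commands" is a list of rows, each an object with "translation": the shift along the tool's x, y, z in m, a list of three; "turn": the turn, a rotation vector about the tool's x, y, z in degrees, a list of three; "hand": the closure, from 0 (fully open) to 1 (shut). A call has 1 to 20 rows; each row is the pose to reach, as a shift and turn from the pose commanded when the call began, along the tool's axes at that moment; what a row does not reach only later rows make up. A row lasts 1/12 s, in which the tool goes at most 41.7 mm and 7.16 degrees, less where a joint would pass 70% of its speed; a pose out of reach is approached as far as the arm can. A call with a gripper value outside its range is refused whole. The fingers move at their own pace and stop on an object; "squeeze" is the grip in N (left out, the last holds). Time passes only in rows, so rows that repeat a pose let the fingers close. It gives the time, the measured TCP pose, the force and the opening at its end, in the units of the state.
- arm.sense(): the state, without advancing time (a new reading comes with each control period).
- arm.snapshot(name): name is "scene" or "top"; returns (picture, depth): 420x560x3 uint8, red, green, blue; 420x560 float32, m along the optical axis (not along the pixel's ray), 0 where there is no reading.
- arm.camera_params(name): a dict with "fovy" (degrees; the focal length in pixels is half the picture's height over the tangent of half this angle, whatever the lens; pixels are square), "cx", "cy" (the principal point, pixels), "world_from_camera" (4x4, takes a point from camera to world coordinates). Camera axes: x right, y down, z forward; pixel columns grow to the right and rows downward; lengths in m; the calibration is good to about 2 mm. A picture is of the moment at which its call begins. camera_params takes no time and is no camera call.
- arm.sign_off(): hands the job in, once; it reports no verdict.
The state is a dict: "clock": time; "joint_pos": joint angles; "qvel": joint speeds; "joint_torque": joint torques, N m; "eef_pos": TCP position; "tcp_rot": TCP orientation; "contact_force": force on the tool from outside, world axes, zero at the start; "ft_torque": the same for the moment, N m; "opening": finger opening in m.
Only numpy, scipy, OpenCV 4.12 (cv2) and the standard library are available. Lean on these libraries where they do the work, as an engineer would, in place of code of your own. Each camera call takes 0.05 s, during which the arm holds its last target. There are 200 camera calls.

TASK

Set the loose steel pipe stub up for a hardness reading in the vee rest bolted to the bench: with the hold-down arm still up, roll it along the bench and up the rest's lead-in ramp so that it drops into the vee, then push it endways along the vee until its far end is right up against the end stop. Finally tip the hold-down arm over so that it comes down and rests on the pipe. Do it all by pushing with the fingertips: do not lift the pipe or take it between the fingers, leave the meter, caliper and loupe where they are, and finish clear of everything.

Things in the scene. Friction and masses are not known exactly. Their poses are not given: they have to be found in the camera images.
- pipe: Bright steel pipe stub, 42.4 mm outside diameter, 130 mm long, about 0.4 kg, slightly oily: rolls readily, coasts a few cm. Origin at its centre, y along its length; x and z turn as it rolls. Starts on the bench 0.135 to 0.19 m before the vee, within 0.15 rad of parallel to it, and 20 to 40 mm short of the end stop along the vee.
- rest: Dark steel vee rest, fixed. Origin on the bench below the root of the vee, mid-length. x: the way the pipe rolls in (about the robot's left); y: along the vee (about towards the robot); z up. 120 degree vee, y -75 to 75 mm, root 4 mm high at x = 0, far flank up to 21 mm at x = 30 mm, flat block behind to x = 62 mm.
- crest (a point): Middle of the crest between ramp and vee, at x = -18 mm of the rest, 12.7 mm above the bench; the crest is 6 mm wide. The lead-in ramp, over the rest's whole width, rises to it from bench level at x = -68 mm.
- seat (a point): Where the centre of the pipe is when it is seated in the vee and home: x = 0, y = -10 mm of the rest, 28.5 mm above the bench.
- stop_face (a point): Point on the inner face of the end stop (y = -75 mm of the rest) on the axis of a seated pipe. The stop is an upright plate 8 mm thick, 46 mm high, x -23 to 29 mm of the rest, across the end of the vee away from the robot.
- hinge (a point): Axis of the hold-down arm's hinge (parallel to the vee), at x = 50 mm, y = 0 of the rest, 58 mm above the bench, between two cheeks that reach to y = -17 and 17 mm and 68 mm high.
- hold_down (a joint): Hold-down arm: 0 = level, its pad on a seated pipe; pi/2 upright; 1.9 = leaning back on its stop. Starts at 1.65 to 1.88. Stiff hinge (0.02 N m): it stays where left above about 1.2 rad; tipped further over towards the vee it falls slowly by its own weight till its pad, 50 mm from the hinge, meets the pipe. Bar 14 mm wide, 8 mm thick, black ball at the end.
- ball (a point): Centre of the 16 mm black ball at the free end of the hold-down arm, 66 mm from the hinge; about 123 mm above the bench when the arm is up.
- white_meter: White bench meter, 66 x 145 x 107 mm, loose, origin under its centre. Leave it alone.
- caliper: Steel vernier caliper lying on the bench, 69 x 225 x 12 mm, loose, origin under its centre. Leave it alone.
- loupe: Black eye loupe, 38 mm wide, 37 mm high, loose, origin under its centre. Leave it alone.
Things that resemble listed ones, but are neither listed nor needed, are in the scene too. Several things look just like the pipe: the one meant starts farthest to the robot's right.

How it is judged (in metres and radians):
On the way, in this order (a step that is already met when the one before it is completed fails the run):
1. the pipe rolls along the bench before the ramp: it has turned over by at least a fifth of a turn (angle between pipe's own z axis and vertical above 1.3 rad and x of pipe in the frame of rest below -0.05 m and height (world z) of pipe below 0.03 m), for 0.05 s.
2. with the arm still up, the pipe lies seated in the vee with its end against the end stop (x of pipe in the frame of rest between -0.003 and 0.003 m and z of pipe in the frame of rest below 0.0305 m and y of pipe in the frame of rest below -0.007 m and angle between the y axis of pipe and the y axis of rest, either way round below 0.05 rad and value of joint hold_down above 1.2 rad), for 0.2 s.
At the end, for the whole second after the job is handed in: The pipe lies at rest in the vee (axis within 3 mm of the vee's middle, within 0.05 rad of parallel, not more than 2 mm high) with its end within 3 mm of the end stop, and the hold-down arm rests on it (angle within 0.08 rad of 0) (x of pipe in the frame of rest between -0.003 and 0.003 m and z of pipe in the frame of rest below 0.0305 m and y of pipe in the frame of rest below -0.007 m and angle between the y axis of pipe and the y axis of rest, either way round below 0.05 rad and value of joint hold_down between -0.08 and 0.08 rad and linear speed of pipe below 0.01 m/s); the robot touches nothing.
It fails at once if the pipe is lifted (its axis more than 50 mm above the bench, the ramp's crest needs 34 mm) or tipped up (height (world z) of pipe above 0.05 m or angle between pipe's own y axis and vertical below 1.3 rad or angle between pipe's own y axis and vertical above 1.84 rad).
It fails at once if the pipe is taken between the fingers (x of the grasp point in the frame of pipe between -0.013 and 0.013 m and z of the grasp point in the frame of pipe between -0.013 and 0.013 m and y of the grasp point in the frame of pipe between -0.063 and 0.063 m).
It fails at once if the meter, caliper or loupe is moved by more than 20 mm (distance of any of white_meter, caliper, loupe from where it was at the start of the episode above 0.02 m).
It also fails if it takes over 64 s, if anything falls off the work surface, if the arm or the gripper's body presses on something with over 40 N, if the wrist force passes 120 N, or if a joint passes its speed limit or range.

## Working session

There is one attempt and no reset: what is moved stays moved. The work goes in short steps, Python scripts to look and compute and a tool call to move; the robot and the scene stay as the last step left them, time stands still between calls to the robot, and variables do not carry over. Pictures are saved under pics/ and viewed, about 8 in all and at most 12, crops included, and the job is handed in when it is done.

Besides the shell and the picture viewer there is one more tool, called after "Call:" by a JSON object that holds its "name" and its "arguments", one argument or row to a line. servo_tool: Moves the arm, as the interface text tells. Its arguments: {"type":"object","properties":{"commands":{"type":"array"},"squeeze":{"type":"number"}},"required":["commands"]}

```bash
mkdir -p pics; cat > h.py <<'E'
import numpy as np,cv2
from bench import arm
def shot(n,f):
    p,d=arm.snapshot(n); cv2.imwrite(f'pics/{f}.png',p[:,:,::-1]); np.savez(f'pics/{f}.npz',p=p,d=d); return p,d
def cam(n):
    c=arm.camera_params(n); f=210/np.tan(np.radians(c['fovy'])/2); return c,f,np.array(c['world_from_camera'])
def plane(n,u,v,z):
    c,f,T=cam(n); r=T[:3,:3]@np.array([(u-c['cx'])/f,(v-c['cy'])/f,1]); o=T[:3,3]; return o+r*(z-o[2])/r[2]
def pts(n,d):
    c,f,T=cam(n); v,u=np.mgrid[:420,:560]; P=np.stack([(u-c['cx'])/f*d,(v-c['cy'])/f*d,d],-1); return P@T[:3,:3].T+T[:3,3]
E
python3 - <<'E'
from h import *
a,_=shot('scene','s0'); b,_=shot('top','t0')
for n in('scene','top'):print(n,arm.camera_params(n))
print(arm.sense())
E
```

```text
scene {'fovy': 48.05350503656613, 'cx': 283.1550418808517, 'cy': 212.9534194339589, 'world_from_camera': array([[ 0.82296441, -0.42842674,  0.37306851,  0.17319661],
       [-0.56780831, -0.64111204,  0.51630328, -0.5753647 ],
       [ 0.01798059, -0.63673062, -0.77087665,  0.79452122],
       [ 0.        ,  0.        ,  0.        ,  1.        ]])}
top {'fovy': 54.34980023577566, 'cx': 277.6858725735985, 'cy': 208.44123065520097, 'world_from_camera': array([[ 3.20189825e-02, -9.74034000e-01,  2.24126194e-01,
         3.35530189e-01],
       [-9.99487250e-01, -3.11704839e-02,  7.32379221e-03,
        -1.16503220e-01],
       [-1.47500702e-04, -2.24245774e-01, -9.74532612e-01,
         9.16375878e-01],
       [ 0.00000000e+00,  0.00000000e+00,  0.00000000e+00,
         1.00000000e+00]])}
{'clock': 0.1, 'joint_pos': array([ 6.10737342e+01,  2.05940455e+01,  8.65890876e+01,  9.59951383e-04,
        7.29093695e+01, -6.59412889e+00]), 'qvel': array([ 0.04065047,  0.00882722, -0.16783396, -0.02430866, -0.0037424 ,
       -0.06016631]), 'joint_torque': array([ 4.60180181e-04, -5.16358352e+01, -2.71409136e+01,  6.78552710e-02,
        2.76588555e-02, -8.26346309e-06]), 'eef_pos': array([0.22770604, 0.55450276, 0.23891574]), 'tcp_rot': array([ 172.83783831,   89.90749286, -119.49458148]), 'contact_force': array([ 0.04892687, -0.3359146 , -0.36664207]), 'ft_torque': array([-0.07192982, -0.02889257,  0.02411936]), 'opening': 0.0873814313582812}
```

View pics/s0.png

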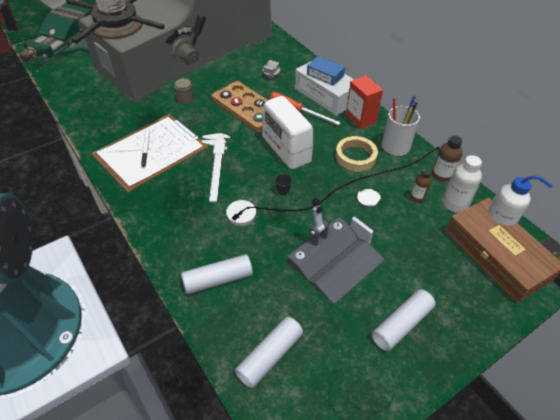

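View pics/t0.png

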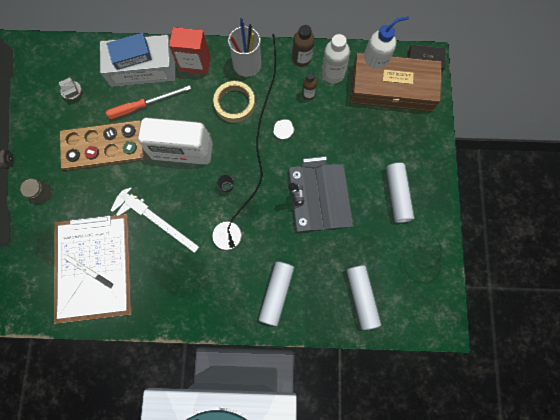

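The candidates for the pipe are top (400,192), (364,297) and (276,294), or scene (403,319), (270,351) and (217,273). The one farthest right is top (400,192) = scene (403,319). The rest is at top (322,197), its stop at (315,160) and the hold-down at (297,192).

```bash
cat > m.py <<'E'
from h import *
def axisfit(P,z0=.0212):
    q=P[:,:2]; r=cv2.minAreaRect((q*1000).astype(np.float32)); return r
def pipe(n,f,box,zc=.0212):
    Z=np.load(f'pics/{f}.npz'); p,d=Z['p'],Z['d']; W=pts(n,d)
    hsv=cv2.cvtColor(p,cv2.COLOR_RGB2HSV); m=((hsv[...,1]<60)&(hsv[...,2]>120)).astype(np.uint8)
    k=np.zeros_like(m); x0,y0,x1,y1=box; k[y0:y1,x0:x1]=1; m&=k
    m=cv2.morphologyEx(m,cv2.MORPH_OPEN,np.ones((3,3)))
    c=max(cv2.findContours(m,0,1)[0],key=cv2.contourArea); r=cv2.minAreaRect(c); print(n,'rect',r)
    b=cv2.boxPoints(r); print(n,'centre on plane',plane(n,*r[0],zc).round(4))
    mm=cv2.drawContours(np.zeros_like(m),[c],-1,1,-1)>0
    P=W[mm&(d>0)]; print('n',len(P),'z pct',np.percentile(P[:,2],[5,50,95,99]).round(4))
    top=P[P[:,2]>np.percentile(P[:,2],99)-.012]
    C=top.mean(0); a=np.linalg.svd((top-C)[:,:2],full_matrices=False)[2][0]; a*=np.sign(a[0])
    t=(P-C)[:,:2]@a; print('ctr',C.round(4),'ang',np.degrees(np.arctan2(a[1],a[0])).round(2),'t',np.percentile(t,[1,99]).round(4))
if __name__=='__main__':
    pipe('top','t0',(380,155,420,230)); pipe('scene','s0',(365,285,440,355))
    for n,f,box in(('top','t0',(280,145,360,240)),('scene','s0',(280,190,390,300))):
        Z=np.load(f'pics/{f}.npz'); p,d=Z['p'],Z['d']; W=pts(n,d); x0,y0,x1,y1=box; 
        np.savetxt
        w=W[y0:y1,x0:x1].reshape(-1,3); w=w[(d[y0:y1,x0:x1]>0).ravel()]
        print(n,'bench med z',np.median(w[w[:,2]<.003,2]))
        hi=w[w[:,2]>.09]; print('arm pts',len(hi),hi.mean(0) if len(hi) else '')
        s=w[(w[:,2]>.03)&(w[:,2]<.05)]; print('stop-ish',len(s),s.min(0),s.max(0),np.median(s,0))
        b=w[(w[:,2]>.006)&(w[:,2]<.03)]; r=cv2.minAreaRect((b[:,:2]*1000).astype(np.float32)); print('block',r)
    a=cv2.imread('pics/t0.png')[130:250,270:430]; b=cv2.imread('pics/s0.png')[190:350,270:440]
    b=cv2.resize(b,None,fx=3,fy=3); a=cv2.resize(a,None,fx=2.5,fy=2.5)
    a=cv2.copyMakeBorder(a,0,b.shape[0]-a.shape[0],0,0,0); cv2.imwrite('pics/c0.png',cv2.resize(np.hstack([a,b]),None,fx=.85,fy=.85))
E
python3 m.py
```

```text
top rect ((400.3108215332031, 191.86485290527344), (59.34803009033203, 17.755088806152344), 80.53767395019531)
top centre on plane [ 0.5888 -0.3863  0.0212]
n 1022 z pct [0.0294 0.04   0.0442 0.0455]
ctr [ 0.5864 -0.3816  0.0403] ang 7.47 t [-0.063   0.0636]
scene rect ((403.7338562011719, 319.1734313964844), (24.650415420532227, 73.07471466064453), 47.17474365234375)
scene centre on plane [ 0.5872 -0.3829  0.0212]
n 1685 z pct [0.0055 0.0388 0.0433 0.0445]
ctr [ 0.5854 -0.3838  0.0395] ang 7.04 t [-0.0614  0.0654]
top bench med z 0.0005056037042609485
arm pts 84 [ 0.56275666 -0.14083012  0.11967782]
stop-ish 152 [ 0.54853791 -0.21369075  0.0302819 ] [ 0.65805909 -0.14258761  0.04984049] [ 0.64923572 -0.18327142  0.04471451]
block ((575.52685546875, -202.11831665039062), (157.02658081054688, 127.15550994873047), 6.172637939453125)
scene bench med z 0.00011891984685985513
arm pts 147 [ 0.56449799 -0.14249125  0.11257254]
stop-ish 283 [ 0.55002978 -0.21318866  0.03017663] [ 0.66074453 -0.14571125  0.04985288] [ 0.64879053 -0.17561724  0.04136927]
block ((603.5931396484375, -163.9615478515625), (274.3904113769531, 224.46978759765625), 56.18813705444336)
```

View pics/c0.png

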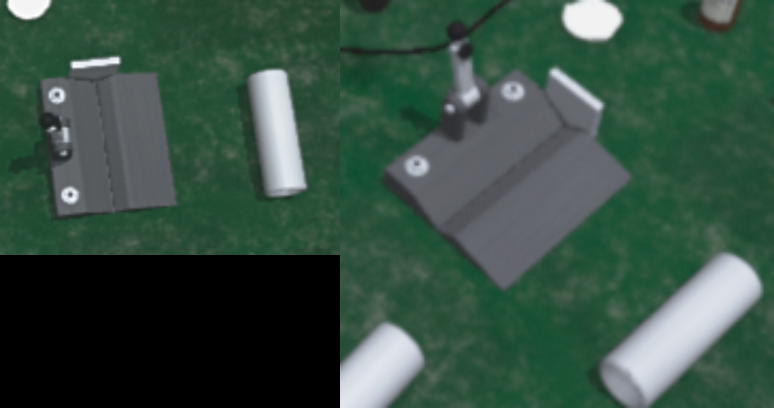

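The crop confirms the choice: a free pipe right of the ramp, and the rest with its end stop at the far end and the hold-down arm up. Next I fix the rest's frame.

```bash
python3 - <<'E'
from h import *
from scipy.optimize import least_squares
for (u,v,z) in((296.8,231.2,.021),(352.4,226.5,0),(343.4,164.4,0),(289.8,167.2,.021)): print(plane('top',u,v,z).round(4))
# profile fit from both depth maps: root offset and yaw
def prof(x): return np.interp(x,[-.068,-.021,-.015,0,.030,.062],[0,.0127,.0127,.004,.021,.021])
for n,f in(('top','t0'),('scene','s0')):
    Z=np.load(f'pics/{f}.npz'); W=pts(n,Z['d']).reshape(-1,3); d0=Z['d'].ravel()>0
    C=np.array([.575,-.19]); 
    def loc(q,W):
        ex=np.array([-np.sin(q[1]),np.cos(q[1])]); return (W[:,:2]-C)@ex-q[0], -(W[:,:2]-C)@np.array([np.cos(q[1]),np.sin(q[1])])
    q=np.array([0,np.radians(5),0])
    for i in range(4):
        x,y=loc(q,W); s=d0&(abs(y)<.06)&(x>-.06)&(x<.058)&(W[:,2]<.03)&~((x>.025)&(abs(y)<.03))
        S=W[s]; r=least_squares(lambda q:prof(loc(q,S)[0])+q[2]-S[:,2],q,loss='soft_l1',f_scale=.001); q=r.x
    print(n,'off',q[0],'yaw',np.degrees(q[1]),'dz',q[2],'rms',np.std(r.fun),len(S))
    x,y=loc(q,W); s=d0&(x>-.03)&(x<.04)&(y<-.06)&(y>-.1)&(W[:,2]>.040)&(W[:,2]<.052)
    print(' stop top y',np.percentile(y[s],[3,50,97]),'x',np.percentile(x[s],[2,98]),s.sum())
    s=d0&(x>-.035)&(x<-.03)&(W[:,2]>.005)&(W[:,2]<.015)&(abs(y)<.12); print(' ramp y ext',np.percentile(y[s],[1,99]))
    s=d0&(W[:,2]>.085)&(abs(y)<.06)&(x>.02)&(x<.12); print(' arm x,y,z',[(round(np.median(k[s]),4),round(np.percentile(k[s],98),4)) for k in(x,y,W[:,2])])
    for P in([.588,-.3838,0],):print(' pipe local',loc(q,np.array([P])))
E
```

```text
[ 0.491  -0.1538  0.021 ]
[ 0.5096 -0.2809  0.    ]
[ 0.6577 -0.261   0.    ]
[ 0.6396 -0.1345  0.021 ]
top off -0.012876250084420135 yaw 8.481034523664741 dz 0.0006486100049098822 rms 0.0017085517422295855 2184
 stop top y [-0.0801472  -0.07497421 -0.07192438] x [-0.02074082  0.02864738] 96
 ramp y ext [-0.0694692   0.07608902]
 arm x,y,z [(np.float64(0.0628), np.float64(0.073)), (np.float64(0.0059), np.float64(0.0101)), (np.float64(0.1243), np.float64(0.132))]
 pipe local (array([-0.18072176]), array([0.01572418]))
scene off -0.01094902567332539 yaw 8.305883774784075 dz 0.000211298029083196 rms 0.0016480943065774714 2657
 stop top y [-0.08179651 -0.0758693  -0.07303924] x [-0.02273279  0.02689412] 113
 ramp y ext [-0.07291117  0.07570609]
 arm x,y,z [(np.float64(0.0587), np.float64(0.0697)), (np.float64(0.0044), np.float64(0.0088)), (np.float64(0.1104), np.float64(0.13))]
 pipe local (array([-0.18269615]), array([0.01513228]))
```

```bash
cat > g.py <<'E'
from h import *
from scipy.spatial.transform import Rotation as R
O=np.array([.5745,-.203]); YAW=np.radians(8.0)
ex=np.array([-np.sin(YAW),np.cos(YAW),0]); ey=np.array([-np.cos(YAW),-np.sin(YAW),0])
def w(x,y,z): return np.array([*O,0])+ex*x+ey*y+[0,0,z]
def cur():
    s=arm.sense(); return s['eef_pos'],R.from_euler('xyz',s['tcp_rot'],degrees=True)
def rows(tgts,zdir=None):
    p,r=cur(); s=arm.sense(); print('t',round(s['clock'],2),'j',s['joint_pos'].round(0),'F',s['contact_force'].round(1))
    l=p-np.array([*O,0]); print('tcp local',(l@ex).round(4),(l@ey).round(4),p[2].round(4),'toolz',r.apply([0,0,1]).round(3))
    for zd in ([zdir,-zdir] if zdir is not None else []):
        xd=np.array([0,0,-1.]); M=R.from_matrix(np.stack([xd,np.cross(zd,xd),zd],1)); print('turn',(r.inv()*M).as_rotvec(degrees=True).round(1))
    for t in tgts: print(np.round(t,3),'->',r.inv().apply(w(*t)-p).round(4))
E
python3 -c "
from g import *
rows([(.15,.02,.2),(-.1,.02,.2),(-.245,.013,.15),(-.245,.013,.033)],ey)"
```

```text
t 0.1 j [61. 21. 87.  0. 73. -7.] F [ 0.  -0.3 -0.4]
tcp local 0.7984 0.238 0.2389 toolz [ 0.38   0.925 -0.002]
turn [-1.203e+02 -0.000e+00 -1.000e-01]
turn [59.7 -0.1  0. ]
[0.15 0.02 0.2 ] -> [ 0.0395 -0.5156 -0.4495]
[-0.1   0.02  0.2 ] -> [ 0.0399 -0.6419 -0.6653]
[-0.245  0.013  0.15 ] -> [ 0.09   -0.7211 -0.7868]
[-0.245  0.013  0.033] -> [ 0.207  -0.7212 -0.7866]
```

Call:
{"name": "servo_tool", "arguments": {
  "commands": [
    {"translation":[0.0,-0.516,-0.45],"turn":[30,0,0],"hand":0},
    {"translation":[0.0,-0.516,-0.45],"turn":[30,0,0],"hand":0},
    {"translation":[0.0,-0.516,-0.45],"turn":[30,0,0],"hand":0},
    {"translation":[0.0,-0.516,-0.45],"turn":[30,0,0],"hand":0},
    {"translation":[0.0,-0.516,-0.45],"turn":[30,0,0],"hand":0},
    {"translation":[0.0,-0.516,-0.45],"turn":[30,0,0],"hand":0},
    {"translation":[0.0,-0.516,-0.45],"turn":[30,0,0],"hand":0},
    {"translation":[0.0,-0.516,-0.45],"turn":[30,0,0],"hand":0},
    {"translation":[0.0,-0.516,-0.45],"turn":[30,0,0],"hand":0},
    {"translation":[0.0,-0.516,-0.45],"turn":[59.7,0,0],"hand":0},
    {"translation":[0.0,-0.516,-0.45],"turn":[59.7,0,0],"hand":0},
    {"translation":[0.0,-0.516,-0.45],"turn":[59.7,0,0],"hand":0},
    {"translation":[0.0,-0.516,-0.45],"turn":[59.7,0,0],"hand":0},
    {"translation":[0.0,-0.721,-0.787],"turn":[59.7,0,0],"hand":0},
    {"translation":[0.0,-0.721,-0.787],"turn":[59.7,0,0],"hand":0},
    {"translation":[0.0,-0.721,-0.787],"turn":[59.7,0,0],"hand":0},
    {"translation":[0.0,-0.721,-0.787],"turn":[59.7,0,0],"hand":0},
    {"translation":[0.0,-0.721,-0.787],"turn":[59.7,0,0],"hand":0},
    {"translation":[0.0,-0.721,-0.787],"turn":[59.7,0,0],"hand":0},
    {"translation":[0.0,-0.721,-0.787],"turn":[59.7,0,0],"hand":0}
  ]
}}

```text
clock: 1.77
eef_pos: [0.5388, -0.215, 0.2393]
tcp_rot: [142.6, 90.0, 150.6]
contact_force: [1.3, -0.0, 0.1]
opening: 0.0875
```

```bash
python3 -c "
from g import *
rows([(-.245,.013,.24),(-.245,.013,.033)],-ey)"
```

```text
t 1.77 j [-29.  19.  89.   0.  72. -37.] F [ 1.3 -0.   0.1]
tcp local -0.0069 0.037 0.2393 toolz [ 0.99   0.138 -0.001]
turn [-0.1 -0.  -0. ]
turn [ 1.799e+02 -0.000e+00  1.000e-01]
[-0.245  0.013  0.24 ] -> [-0.0008 -0.2381  0.0242]
[-0.245  0.013  0.033] -> [ 0.2062 -0.2382  0.0243]
```

Call:
{"name": "servo_tool", "arguments": {
  "commands": [
    {"translation":[0,-0.2,0.02],"turn":[0,0,0],"hand":0},
    {"translation":[0,-0.2,0.02],"turn":[0,0,0],"hand":0},
    {"translation":[0,-0.2,0.02],"turn":[0,0,0],"hand":0},
    {"translation":[0,-0.2,0.02],"turn":[0,0,0],"hand":0},
    {"translation":[0,-0.2,0.02],"turn":[0,0,0],"hand":0},
    {"translation":[0,-0.2,0.02],"turn":[0,0,0],"hand":0},
    {"translation":[0,-0.2,0.02],"turn":[0,0,0],"hand":0},
    {"translation":[0,-0.2,0.02],"turn":[0,0,0],"hand":0}
  ]
}}

```text
clock: 2.43
eef_pos: [0.586, -0.4073, 0.2388]
tcp_rot: [120.6, 89.9, 128.6]
contact_force: [-0.5, -0.6, 0.4]
opening: 0.0877
```

```bash
python3 -c "
from g import *
rows([(-.245,.013,.24),(-.245,.013,.033)],-ey)"
```

```text
t 2.43 j [-40.  30.  71.   0.  79. -48.] F [-0.5 -0.6  0.4]
tcp local -0.2039 0.017 0.2388 toolz [ 0.99   0.138 -0.001]
turn [-0.1 -0.1 -0.1]
turn [ 1.799e+02 -2.000e-01  1.000e-01]
[-0.245  0.013  0.24 ] -> [-0.0013 -0.0411  0.0041]
[-0.245  0.013  0.033] -> [ 0.2057 -0.0415  0.0043]
```

Call:
{"name": "servo_tool", "arguments": {
  "commands": [
    {"translation":[0,-0.048,0.004],"turn":[0,0,0],"hand":0},
    {"translation":[0,-0.048,0.004],"turn":[0,0,0],"hand":0},
    {"translation":[0.1,-0.048,0.004],"turn":[0,0,0],"hand":0},
    {"translation":[0.1,-0.048,0.004],"turn":[0,0,0],"hand":0},
    {"translation":[0.1,-0.048,0.004],"turn":[0,0,0],"hand":0},
    {"translation":[0.206,-0.048,0.004],"turn":[0,0,0],"hand":0},
    {"translation":[0.206,-0.048,0.004],"turn":[0,0,0],"hand":0},
    {"translation":[0.206,-0.048,0.004],"turn":[0,0,0],"hand":0},
    {"translation":[0.206,-0.048,0.004],"turn":[0,0,0],"hand":0},
    {"translation":[0.206,-0.048,0.004],"turn":[0,0,0],"hand":0}
  ]
}}

```text
clock: 3.27
eef_pos: [0.5966, -0.453, 0.0329]
tcp_rot: [128.4, 89.8, 136.4]
contact_force: [-0.1, 0.2, 1.2]
opening: 0.0877
```

```bash
python3 -c "
from g import *
rows([(-.22,.013,.033),(-.09,.013,.033)],-ey)
shot('scene','s1')"
```

```text
t 3.27 j [-42.  44.  75.   0.  61. -51.] F [-0.1  0.2  1.2]
tcp local -0.2507 0.0129 0.0329 toolz [ 0.99   0.14  -0.002]
turn [ 0.  -0.1 -0.2]
turn [-180.     0.2   -0.2]
[-0.22   0.013  0.033] -> [-0.      0.0307 -0.0001]
[-0.09   0.013  0.033] -> [0.0003 0.1607 0.    ]
```

View pics/s1.png

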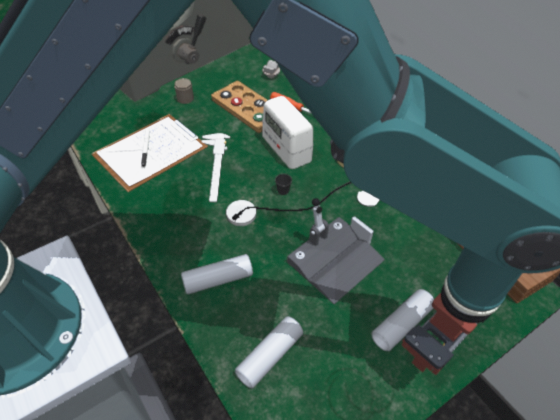

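The fingers are down at scene (435,345), behind the pipe at (403,319), and the rest is undisturbed. I'll push at about 60 mm/s.

Call:
{"name": "servo_tool", "arguments": {
  "commands": [
    {"translation":[0,0.008,0],"turn":[0,0,0],"hand":0},
    {"translation":[0,0.016,0],"turn":[0,0,0],"hand":0},
    {"translation":[0,0.023,0],"turn":[0,0,0],"hand":0},
    {"translation":[0,0.028,0],"turn":[0,0,0],"hand":0},
    {"translation":[0,0.033,0],"turn":[0,0,0],"hand":0},
    {"translation":[0,0.038,0],"turn":[0,0,0],"hand":0},
    {"translation":[0,0.043,0],"turn":[0,0,0],"hand":0},
    {"translation":[0,0.048,0],"turn":[0,0,0],"hand":0},
    {"translation":[0,0.053,0],"turn":[0,0,0],"hand":0},
    {"translation":[0,0.058,0],"turn":[0,0,0],"hand":0},
    {"translation":[0,0.063,0],"turn":[0,0,0],"hand":0},
    {"translation":[0,0.068,0],"turn":[0,0,0],"hand":0},
    {"translation":[0,0.073,0],"turn":[0,0,0],"hand":0},
    {"translation":[0,0.078,0],"turn":[0,0,0],"hand":0},
    {"translation":[0,0.083,0],"turn":[0,0,0],"hand":0},
    {"translation":[0,0.088,0],"turn":[0,0,0],"hand":0},
    {"translation":[0,0.092,0],"turn":[0,0,0],"hand":0},
    {"translation":[0,0.096,0],"turn":[0,0,0],"hand":0},
    {"translation":[0,0.1,0],"turn":[0,0,0],"hand":0},
    {"translation":[0,0.103,0],"turn":[0,0,0],"hand":0}
  ]
}}

```text
clock: 4.98
eef_pos: [0.5828, -0.3527, 0.0337]
tcp_rot: [166.1, 90.0, 174.1]
contact_force: [0.3, -0.1, 0.7]
opening: 0.0876
```

```bash
cat > q.py <<'E'
from g import *
def look(f,n='scene',xr=(-.17,.05)):
    p,d=shot(n,f); W=pts(n,d); L=W-np.array([*O,0]); x=L@ex; y=L@ey; hsv=cv2.cvtColor(p,cv2.COLOR_RGB2HSV)
    m=((d>0)&(hsv[...,1]<50)&(hsv[...,2]>125)&(W[...,2]>.015)&(W[...,2]<.06)&(x>xr[0])&(x<xr[1])&(abs(y)<.12)&(y>-.072)).astype(np.uint8)
    m=cv2.morphologyEx(m,cv2.MORPH_OPEN,np.ones((3,3)))
    nl,lab,st,ce=cv2.connectedComponentsWithStats(m)
    for k in range(1,nl):
        if st[k,4]<60: continue
        s=lab==k; z=W[s][:,2]; X,Y=x[s],y[s]; t=z>np.percentile(z,98)-.008
        a=np.polyfit(Y[t],X[t],1)
        print('blob',ce[k].round(0),st[k,4],'x',X[t].mean().round(4),'slope',a[0].round(3),'y',np.percentile(Y,[1,99]).round(4),'ztop',np.percentile(z,97).round(4))
E
python3 -c "
from q import *
rows([(-.09,.013,.033)],-ey)
look('s2')"
```

```text
t 4.98 j [-37.  39.  86.  -0.  55. -45.] F [ 0.3 -0.1  0.7]
tcp local -0.1494 0.0126 0.0337 toolz [ 0.99   0.139 -0.   ]
turn [-0. -0. -0.]
turn [180.  -0.   0.]
[-0.09   0.013  0.033] -> [ 0.0007  0.0594 -0.0005]
blob [359. 312.] 148 x -0.1174 slope 0.052 y [0.062  0.0762] ztop 0.0436
```

Call:
{"name": "servo_tool", "arguments": {
  "commands": [
    {"translation":[0,0.004,0],"turn":[0,0,0],"hand":0},
    {"translation":[0,0.009,0],"turn":[0,0,0],"hand":0},
    {"translation":[0,0.014,0],"turn":[0,0,0],"hand":0},
    {"translation":[0,0.019,0],"turn":[0,0,0],"hand":0},
    {"translation":[0,0.024,0],"turn":[0,0,0],"hand":0},
    {"translation":[0,0.029,0],"turn":[0,0,0],"hand":0},
    {"translation":[0,0.034,0],"turn":[0,0,0],"hand":0},
    {"translation":[0,0.038,0],"turn":[0,0,0],"hand":0},
    {"translation":[0,0.042,0],"turn":[0,0,0],"hand":0},
    {"translation":[0,0.046,0],"turn":[0,0,0],"hand":0},
    {"translation":[0,0.05,0],"turn":[0,0,0],"hand":0},
    {"translation":[0,0.054,0],"turn":[0,0,0],"hand":0},
    {"translation":[0,0.058,0],"turn":[0,0,0],"hand":0},
    {"translation":[0,0.062,0],"turn":[0,0,0],"hand":0},
    {"translation":[0,0.066,0],"turn":[0,0,0],"hand":0},
    {"translation":[0,0.07,0],"turn":[0,0,0],"hand":0},
    {"translation":[0,0.073,0],"turn":[0,0,0],"hand":0},
    {"translation":[0,0.076,0],"turn":[0,0,0],"hand":0},
    {"translation":[0,0.078,0],"turn":[0,0,0],"hand":0},
    {"translation":[0,0.08,0],"turn":[0,0,0],"hand":0}
  ]
}}

```text
clock: 6.7
eef_pos: [0.5742, -0.2768, 0.0354]
tcp_rot: [-54.8, 89.6, -46.9]
contact_force: [1.1, -6.4, 4.7]
opening: 0.0877
```

```bash
python3 -c "
from q import *
rows([(-.033,.013,.035)],-ey)
look('s3')
look('t3','top')"
```

```text
t 6.7 j [-32.  36.  92.  -0.  51. -40.] F [ 1.1 -6.4  4.7]
tcp local -0.0731 0.0105 0.0354 toolz [0.99  0.139 0.004]
turn [-0.   0.2  0.3]
turn [180.    0.5  -0.4]
[-0.033  0.013  0.035] -> [ 0.0001  0.0401 -0.0025]
blob [327. 283.] 159 x -0.0419 slope 0.394 y [0.0602 0.076 ] ztop 0.051
```

View pics/s3.png

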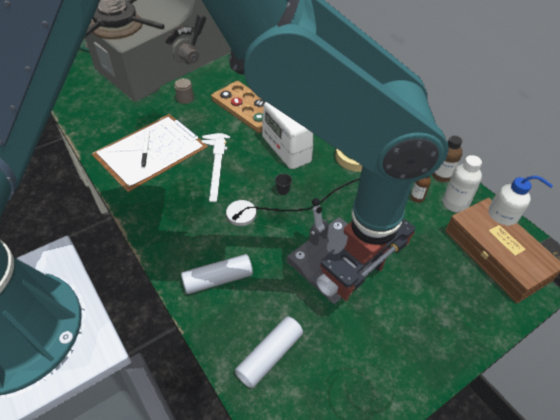

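Call:
{"name": "servo_tool", "arguments": {
  "commands": [
    {"translation":[-0.001,0.003,0],"turn":[0,0,0],"hand":0},
    {"translation":[-0.001,0.006,0],"turn":[0,0,0],"hand":0},
    {"translation":[-0.002,0.009,0],"turn":[0,0,0],"hand":0},
    {"translation":[-0.003,0.012,0],"turn":[0,0,0],"hand":0},
    {"translation":[-0.004,0.014,0],"turn":[0,0,0],"hand":0},
    {"translation":[-0.005,0.016,0],"turn":[0,0,0],"hand":0},
    {"translation":[-0.006,0.018,0],"turn":[0,0,0],"hand":0},
    {"translation":[-0.006,0.02,0],"turn":[0,0,0],"hand":0},
    {"translation":[-0.007,0.022,0],"turn":[0,0,0],"hand":0},
    {"translation":[-0.007,0.024,0],"turn":[0,0,0],"hand":0},
    {"translation":[-0.007,0.026,0],"turn":[0,0,0],"hand":0},
    {"translation":[-0.007,0.028,0],"turn":[0,0,0],"hand":0},
    {"translation":[-0.007,0.028,0],"turn":[0,0,0],"hand":0}
  ]
}}

```text
clock: 7.88
eef_pos: [0.5676, -0.2455, 0.0404]
tcp_rot: [138.8, 89.9, 146.8]
contact_force: [-0.5, 0.0, -0.0]
opening: 0.0879
```

```bash
python3 -c "
from q import *
rows([(-.033,.013,.035)],-ey)
look('s4')
look('t4','top')"
```

```text
t 7.88 j [-30.  35.  94.   0.  51. -38.] F [-0.5  0.  -0. ]
tcp local -0.0411 0.0128 0.0404 toolz [ 0.99   0.139 -0.001]
turn [-0. -0. -0.]
turn [ 1.8e+02 -1.0e-01  1.0e-01]
[-0.033  0.013  0.035] -> [ 0.0054  0.0081 -0.0002]
blob [312. 269.] 158 x -0.0022 slope 0.708 y [0.0607 0.0756] ztop 0.0505
```

Contact force has dropped to zero and the visible end sits at x≈-2 mm with its top at 50 mm, so the pipe is probably in the vee. I'll back off, go up, and look.

Call:
{"name": "servo_tool", "arguments": {
  "commands": [
    {"translation":[0,-0.02,0],"turn":[0,0,0],"hand":0},
    {"translation":[-0.04,-0.03,0],"turn":[0,0,0],"hand":0},
    {"translation":[-0.14,-0.1,0],"turn":[0,0,0],"hand":0},
    {"translation":[-0.14,-0.15,-0.1],"turn":[30,0,0],"hand":0.6},
    {"translation":[-0.14,-0.15,-0.2],"turn":[60,0,0],"hand":0.6},
    {"translation":[-0.14,-0.15,-0.2],"turn":[90,0,0],"hand":0.6},
    {"translation":[-0.14,-0.15,-0.2],"turn":[90,0,0],"hand":0.6},
    {"translation":[-0.14,-0.15,-0.2],"turn":[90,0,0],"hand":0.6},
    {"translation":[-0.14,-0.15,-0.2],"turn":[90,0,0],"hand":0.6},
    {"translation":[-0.14,-0.15,-0.2],"turn":[90,0,0],"hand":0.6},
    {"translation":[-0.14,-0.15,-0.2],"turn":[90,0,0],"hand":0.6},
    {"translation":[-0.14,-0.15,-0.2],"turn":[90,0,0],"hand":0.6},
    {"translation":[-0.14,-0.15,-0.2],"turn":[90,0,0],"hand":0.6},
    {"translation":[-0.14,-0.15,-0.2],"turn":[90,0,0],"hand":0.6},
    {"translation":[-0.14,-0.15,-0.2],"turn":[90,0,0],"hand":0.6},
    {"translation":[-0.14,-0.15,-0.2],"turn":[90,0,0],"hand":0.6},
    {"translation":[-0.14,-0.15,-0.2],"turn":[90,0,0],"hand":0.6},
    {"translation":[-0.14,-0.15,-0.2],"turn":[90,0,0],"hand":0.6}
  ]
}}

```text
clock: 9.48
eef_pos: [0.3906, -0.4225, 0.1807]
tcp_rot: [-88.6, 90.0, -170.5]
contact_force: [-0.0, 0.4, 0.1]
opening: 0.0348
```

```bash
python3 -c "
from q import *
rows([(0,.11,.18),(0,.11,.044)],ex)
print(arm.sense()['opening'])
look('s5')
look('t5','top')"
```

```text
t 9.48 j [-54.  22.  94.  -0.  64.  28.] F [-0.   0.4  0.1]
tcp local -0.1918 0.2127 0.1807 toolz [ 0.141 -0.99   0.   ]
turn [-179.9   -0.     0. ]
turn [0.1 0.  0. ]
[0.   0.11 0.18] -> [ 0.0007  0.103  -0.1916]
[0.    0.11  0.044] -> [ 0.1367  0.103  -0.1916]
0.03483272120861984
blob [321. 258.] 494 x 0.0022 slope 0.014 y [0.0007 0.0752] ztop 0.051
blob [301. 256.] 60 x 0.0435 slope 0.004 y [0.0443 0.065 ] ztop 0.0262
blob [304. 199.] 595 x 0.0362 slope 0.009 y [-0.0701  0.0742] ztop 0.0257
blob [321. 199.] 1083 x 0.0004 slope -0.006 y [-0.0511  0.0762] ztop 0.052
```

View pics/s5.png

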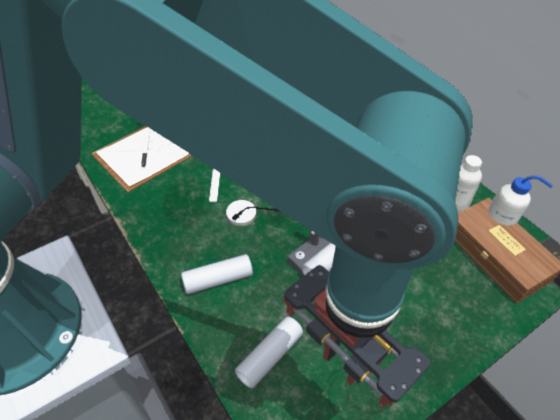

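Top view puts the pipe at x=0.4 mm, slope -0.006, y from -51 to 76 mm: seated and about 22 mm short of the stop. Next is the endways push.

Call:
{"name": "servo_tool", "arguments": {
  "commands": [
    {"translation":[0,0.1,-0.192],"turn":[0,0,0],"hand":0.7},
    {"translation":[0,0.1,-0.192],"turn":[0,0,0],"hand":0.7},
    {"translation":[0,0.1,-0.192],"turn":[0,0,0],"hand":0.7},
    {"translation":[0,0.1,-0.192],"turn":[0,0,0],"hand":0.7},
    {"translation":[0,0.1,-0.192],"turn":[0,0,0],"hand":0.7},
    {"translation":[0,0.1,-0.192],"turn":[0,0,0],"hand":0.7},
    {"translation":[0,0.1,-0.192],"turn":[0,0,0],"hand":0.7},
    {"translation":[0,0.1,-0.192],"turn":[0,0,0],"hand":0.7},
    {"translation":[0.137,0.1,-0.192],"turn":[0,0,0],"hand":0.7},
    {"translation":[0.137,0.1,-0.192],"turn":[0,0,0],"hand":0.7},
    {"translation":[0.137,0.1,-0.192],"turn":[0,0,0],"hand":0.7},
    {"translation":[0.137,0.1,-0.192],"turn":[0,0,0],"hand":0.7},
    {"translation":[0.137,0.1,-0.192],"turn":[0,0,0],"hand":0.7},
    {"translation":[0.137,0.1,-0.192],"turn":[0,0,0],"hand":0.7}
  ]
}}

```text
clock: 10.75
eef_pos: [0.4625, -0.2201, 0.0431]
tcp_rot: [-114.2, 89.9, 163.6]
contact_force: [0.1, 0.4, 1.1]
opening: 0.0262
```

```bash
python3 -c "
from q import *
rows([(0,.065,.044)],-ex)
print(arm.sense()['opening'])
look('t6','top')"
```

```text
t 10.75 j [-33.  29. 108.  -0.  43.  49.] F [0.1 0.4 1.1]
tcp local -0.0013 0.1133 0.0431 toolz [ 0.137 -0.991 -0.001]
turn [-0.1 -0.   0.1]
turn [1.799e+02 1.000e-01 1.000e-01]
[0.    0.065 0.044] -> [-0.001   0.0483 -0.0014]
0.026190143314123913
blob [304. 175.] 263 x 0.0088 slope 0.41 y [-0.0711 -0.0282] ztop 0.0506
```

Call:
{"name": "servo_tool", "arguments": {
  "commands": [
    {"translation":[0,0.006,0],"turn":[0,0,0],"hand":0.7},
    {"translation":[0,0.012,0],"turn":[0,0,0],"hand":0.7},
    {"translation":[0,0.018,0],"turn":[0,0,0],"hand":0.7},
    {"translation":[0,0.022,0],"turn":[0,0,0],"hand":0.7},
    {"translation":[0,0.025,0],"turn":[0,0,0],"hand":0.7},
    {"translation":[0,0.028,0],"turn":[0,0,0],"hand":0.7},
    {"translation":[0,0.03,0],"turn":[0,0,0],"hand":0.7},
    {"translation":[0,0.032,0],"turn":[0,0,0],"hand":0.7},
    {"translation":[0,0.034,0],"turn":[0,0,0],"hand":0.7},
    {"translation":[0,0.036,0],"turn":[0,0,0],"hand":0.7},
    {"translation":[0,0.038,0],"turn":[0,0,0],"hand":0.7},
    {"translation":[0,0.04,0],"turn":[0,0,0],"hand":0.7},
    {"translation":[0,0.042,0],"turn":[0,0,0],"hand":0.7},
    {"translation":[0,0.043,0],"turn":[0,0,0],"hand":0.7},
    {"translation":[0,0.044,0],"turn":[0,0,0],"hand":0.7}
  ]
}}

```text
clock: 12.05
eef_pos: [0.5067, -0.2123, 0.0436]
tcp_rot: [-116.8, 90.0, 161.1]
contact_force: [-3.3, -0.1, -0.3]
opening: 0.0264
```

Call:
{"name": "servo_tool", "arguments": {
  "commands": [
    {"translation":[0,0.001,0],"turn":[0,0,0],"hand":0.7},
    {"translation":[0,0.002,0],"turn":[0,0,0],"hand":0.7},
    {"translation":[0,0.003,0],"turn":[0,0,0],"hand":0.7}
  ]
}}

```text
clock: 12.3
eef_pos: [0.509, -0.2119, 0.0436]
tcp_rot: [-100.9, 89.9, 177.1]
contact_force: [-5.9, -2.2, 2.8]
opening: 0.0262
```

Call:
{"name": "servo_tool", "arguments": {
  "commands": [
    {"translation":[0,0.001,0],"turn":[0,0,0],"hand":0.7},
    {"translation":[0,0.002,0],"turn":[0,0,0],"hand":0.7}
  ]
}}

```text
clock: 12.47
eef_pos: [0.5091, -0.2118, 0.0436]
tcp_rot: [-98.3, 89.7, 179.7]
contact_force: [-11.9, -4.4, 6.7]
opening: 0.0263
```

Call:
{"name": "servo_tool", "arguments": {
  "commands": [
    {"translation":[0,-0.01,0],"turn":[0,0,0],"hand":0.7},
    {"translation":[0,-0.03,0],"turn":[0,0,0],"hand":0.7},
    {"translation":[0,-0.05,0],"turn":[0,0,0],"hand":0.7},
    {"translation":[0,-0.05,0],"turn":[0,0,0],"hand":0.7},
    {"translation":[-0.18,-0.05,0],"turn":[0,0,0],"hand":1},
    {"translation":[-0.18,-0.05,0],"turn":[0,0,0],"hand":1},
    {"translation":[-0.18,-0.05,0],"turn":[0,0,0],"hand":1},
    {"translation":[-0.18,-0.05,0],"turn":[0,0,0],"hand":1},
    {"translation":[-0.18,-0.05,0],"turn":[0,0,0],"hand":1},
    {"translation":[-0.18,0.0,-0.2],"turn":[0,0,0],"hand":1},
    {"translation":[-0.18,0.0,-0.2],"turn":[0,0,0],"hand":1},
    {"translation":[-0.18,0.0,-0.2],"turn":[0,0,0],"hand":1},
    {"translation":[-0.18,0.0,-0.2],"turn":[0,0,0],"hand":1},
    {"translation":[-0.18,0.0,-0.2],"turn":[0,0,0],"hand":1},
    {"translation":[-0.18,0.0,-0.2],"turn":[0,0,0],"hand":1},
    {"translation":[-0.18,0.0,-0.2],"turn":[0,0,0],"hand":1}
  ]
}}

```text
clock: 13.8
eef_pos: [0.485, -0.0114, 0.2242]
tcp_rot: [84.3, 89.9, 2.6]
contact_force: [-1.3, -0.6, 0.0]
opening: 0.0007
```

```bash
python3 -c "
from q import *
rows([(.125,0.003,.22),(.125,.003,.129)],-ex)
look('s7')
look('t7','top')
a=cv2.imread('pics/s7.png');b=cv2.imread('pics/t7.png')
cv2.imwrite('pics/c7.png',np.hstack([cv2.resize(a[170:310,270:410],None,fx=2.8,fy=2.8),cv2.resize(b[130:270,250:390],None,fx=2.8,fy=2.8)]))"
```

```text
t 13.8 j [-10.  12. 102.   0.  66.  72.] F [-1.3 -0.6  0. ]
tcp local 0.2021 0.0619 0.2242 toolz [ 0.143 -0.99   0.   ]
turn [ 0.2  0.  -0.1]
turn [-179.8    0.2    0. ]
[0.125 0.003 0.22 ] -> [0.0043 0.0586 0.0774]
[0.125 0.003 0.129] -> [0.0953 0.0584 0.0773]
blob [340. 247.] 1227 x -0.0006 slope -0.006 y [-0.0707  0.0532] ztop 0.051
blob [320. 190.] 984 x 0.0008 slope -0.001 y [-0.0702  0.0538] ztop 0.0518
```

View pics/c7.png

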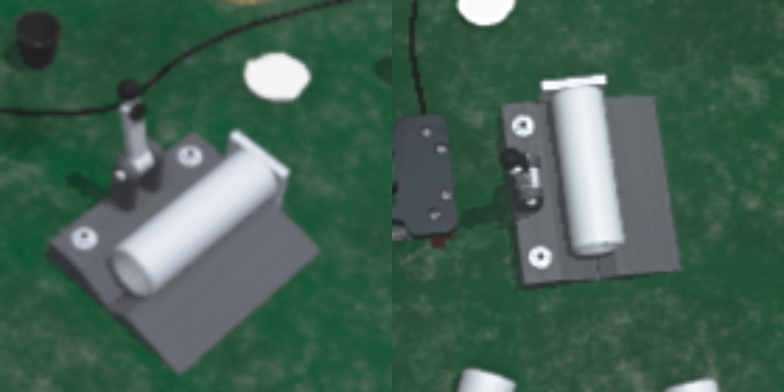

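The pipe is home against the stop (near end at y≈54 mm, x≈0), and the hold-down is still up. The ball is at top (293,186) and scene (315,202).

```bash
python3 -c "
from q import *
for n,u,v in(('top',292.9,186.4),('scene',315.4,201.8)):
    l=plane(n,u,v,.122)-np.array([*O,0]); print(n,(l@ex).round(4),(l@ey).round(4))
rows([(.125,-.001,.22),(.125,-.001,.129)],-ex)
s=arm.sense()['joint_pos'];print(s)"
```

```text
top 0.064 0.0008
scene 0.0674 0.0002
t 13.9 j [-10.  12. 102.  -0.  66.  72.] F [-0.2 -0.   1.2]
tcp local 0.1997 0.0625 0.224 toolz [ 0.139 -0.99   0.001]
turn [ 0.   0.  -0.1]
turn [-1.8e+02  1.0e-01  1.0e-01]
[ 0.125 -0.001  0.22 ] -> [0.0042 0.0635 0.0747]
[ 0.125 -0.001  0.129] -> [0.0952 0.0634 0.0747]
[-9.79805201e+00  1.19676406e+01  1.01556510e+02 -1.96244369e-02
  6.63813962e+01  7.22074014e+01]
```

Call:
{"name": "servo_tool", "arguments": {
  "commands": [
    {"translation":[0,0.063,0.07],"turn":[0,0,0],"hand":1},
    {"translation":[0,0.063,0.07],"turn":[0,0,0],"hand":1},
    {"translation":[0,0.063,0.07],"turn":[0,0,0],"hand":1},
    {"translation":[0,0.063,0.07],"turn":[0,0,0],"hand":1},
    {"translation":[0.095,0.063,0.07],"turn":[0,0,0],"hand":1},
    {"translation":[0.095,0.063,0.07],"turn":[0,0,0],"hand":1},
    {"translation":[0.095,0.063,0.07],"turn":[0,0,0],"hand":1},
    {"translation":[0.095,0.063,0.07],"turn":[0,0,0],"hand":1},
    {"translation":[0.095,0.063,0.07],"turn":[0,0,0],"hand":1}
  ]
}}

```text
clock: 14.65
eef_pos: [0.5547, -0.0745, 0.1282]
tcp_rot: [-113.7, 89.9, 164.2]
contact_force: [0.9, -0.1, -0.3]
opening: 0.0005
```

```bash
python3 -c "
from q import *
rows([(.035,0,.129)],-ex)"
```

```text
t 14.65 j [-15.  25.  98.   0.  57.  67.] F [ 0.9 -0.1 -0.3]
tcp local 0.13 0.0017 0.1282 toolz [ 0.137 -0.991 -0.001]
turn [-0.1 -0.1  0.1]
turn [1.799e+02 2.000e-01 1.000e-01]
[0.035 0.    0.129] -> [-0.0009  0.0019  0.095 ]
```

Call:
{"name": "servo_tool", "arguments": {
  "commands": [
    {"translation":[0,0.001,0.012],"turn":[0,0,0],"hand":1},
    {"translation":[0,0.001,0.024],"turn":[0,0,0],"hand":1},
    {"translation":[0,0.001,0.032],"turn":[0,0,0],"hand":1},
    {"translation":[0,0.001,0.037],"turn":[0,0,0],"hand":1},
    {"translation":[0,0.001,0.041],"turn":[0,0,0],"hand":1},
    {"translation":[0,0.001,0.045],"turn":[0,0,0],"hand":1},
    {"translation":[0,0.001,0.049],"turn":[0,0,0],"hand":1},
    {"translation":[0,0.001,0.053],"turn":[0,0,0],"hand":1},
    {"translation":[0,0.001,0.057],"turn":[0,0,0],"hand":1},
    {"translation":[0,0.001,0.061],"turn":[0,0,0],"hand":1},
    {"translation":[0,0.001,0.065],"turn":[0,0,0],"hand":1},
    {"translation":[0,0.001,0.069],"turn":[0,0,0],"hand":1},
    {"translation":[0,0.001,0.073],"turn":[0,0,0],"hand":1},
    {"translation":[0,0.001,0.077],"turn":[0,0,0],"hand":1},
    {"translation":[0,0.001,0.081],"turn":[0,0,0],"hand":1},
    {"translation":[0,0.001,0.085],"turn":[0,0,0],"hand":1},
    {"translation":[0,0.001,0.089],"turn":[0,0,0],"hand":1},
    {"translation":[0,0.001,0.093],"turn":[0,0,0],"hand":1},
    {"translation":[0,0.001,0.097],"turn":[0,0,0],"hand":1},
    {"translation":[0,0.001,0.1],"turn":[0,0,0],"hand":1}
  ]
}}

```text
clock: 16.32
eef_pos: [0.571, -0.1738, 0.1287]
tcp_rot: [14.2, 90.0, -67.8]
contact_force: [-0.0, -0.5, 0.7]
opening: 0.0002
```

Call:
{"name": "servo_tool", "arguments": {
  "commands": [
    {"translation":[0,0,0],"turn":[0,0,0],"hand":1},
    {"translation":[0,0,-0.04],"turn":[0,0,0],"hand":1},
    {"translation":[0,0,-0.08],"turn":[0,0,0],"hand":1},
    {"translation":[0,0,-0.12],"turn":[0,0,0],"hand":1},
    {"translation":[-0.1,0,-0.16],"turn":[0,0,0],"hand":1},
    {"translation":[-0.1,0,-0.2],"turn":[0,0,0],"hand":1},
    {"translation":[-0.1,-0.05,-0.25],"turn":[0,0,0],"hand":1},
    {"translation":[-0.1,-0.05,-0.25],"turn":[0,0,0],"hand":1},
    {"translation":[-0.1,-0.05,-0.25],"turn":[0,0,0],"hand":1},
    {"translation":[-0.1,-0.05,-0.25],"turn":[0,0,0],"hand":1},
    {"translation":[-0.1,-0.05,-0.25],"turn":[0,0,0],"hand":1},
    {"translation":[-0.1,-0.05,-0.25],"turn":[0,0,0],"hand":1},
    {"translation":[-0.1,-0.05,-0.25],"turn":[0,0,0],"hand":1},
    {"translation":[-0.1,-0.05,-0.25],"turn":[0,0,0],"hand":1}
  ]
}}

```text
clock: 17.48
eef_pos: [0.4873, 0.0666, 0.228]
tcp_rot: [-76.1, 90.0, -158.2]
contact_force: [-0.2, 0.7, -0.2]
opening: 0.0003
```

```bash
python3 -c "
from q import *
rows([])
look('s8')
look('t8','top')
a=cv2.imread('pics/s8.png');b=cv2.imread('pics/t8.png')
cv2.imwrite('pics/c8.png',np.hstack([cv2.resize(a[170:310,270:410],None,fx=2.8,fy=2.8),cv2.resize(b[130:270,250:390],None,fx=2.8,fy=2.8)]))"
```

```text
t 17.48 j [ -0.  12. 100.  -0.  67.  82.] F [-0.2  0.7 -0.2]
tcp local 0.2791 0.0488 0.228 toolz [ 0.137 -0.991  0.   ]
blob [340. 248.] 1078 x -0.0003 slope -0.008 y [-0.0706  0.0532] ztop 0.0511
blob [317. 175.] 468 x 0.0007 slope -0.005 y [-0.0714 -0.0105] ztop 0.0522
blob [299. 176.] 134 x 0.0398 slope -0.012 y [-0.0703 -0.0288] ztop 0.0259
blob [322. 206.] 429 x 0.0003 slope 0.004 y [0.0046 0.0548] ztop 0.0522
blob [304. 217.] 214 x 0.0396 slope 0.037 y [0.0145 0.0733] ztop 0.0259
```

View pics/c8.png

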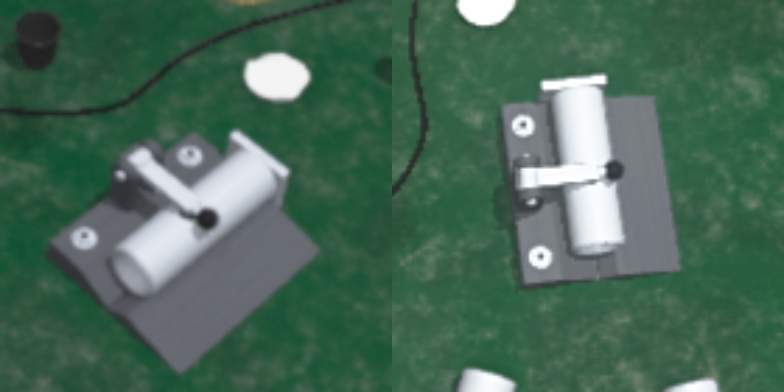

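The bar now lies across the pipe, with the ball at scene (344,248) and top (329,191). I'll triangulate the ball height and hand in.

```bash
python3 -c "
from q import *
for z in(.05,.058,.066):
  for n,u,v in(('top',329.3,190.7),('scene',343.6,247.9)):
    l=plane(n,u,v,z)-np.array([*O,0]); print(z,n,(l@ex).round(4),(l@ey).round(4))
for f,n in(('t','top'),('s','scene')):
    a=cv2.imread(f'pics/{f}0.png').astype(int);b=cv2.imread(f'pics/{f}8.png').astype(int); print(n,'diff meter/caliper/loupe',[abs(a[s]-b[s]).mean().round(1) for s in ([np.s_[120:160,140:212],np.s_[190:250,112:200],np.s_[175:195,215:235]] if n=='top' else [np.s_[98:168,262:315],np.s_[130:200,200:232],np.s_[174:196,274:294]])])
"
```

```text
0.05 top -0.0193 -0.0012
0.05 scene -0.0119 -0.0049
0.058 top -0.018 0.0009
0.058 scene -0.0151 -0.0
0.066 top -0.0168 0.003
0.066 scene -0.0183 0.0048
top diff meter/caliper/loupe [np.float64(39.9), np.float64(49.6), np.float64(15.1)]
scene diff meter/caliper/loupe [np.float64(3.0), np.float64(9.0), np.float64(1.6)]
```

```bash
python3 -c "
from bench import arm
print(arm.sign_off())"
```

```text
the job is handed in; nothing more can be done
None
```

I rolled the rightmost pipe along the bench and up the ramp with the open fingertips until it dropped into the vee. I then pushed it endways until it stopped moving against the end stop, at about 12 N. With closed fingers I tipped the hold-down arm over and backed clear. The job was handed in at about 17.5 s, and sign-off gives no verdict.

**Pipe:** the last pictures from both cameras put its axis within 1 mm of the vee's middle and within 0.01 rad of parallel. Its top was at about 51–52 mm against the expected 49.7 mm. The near end was at y ≈ 53–55 mm against a nominal 55 mm, so it is home.

**Hold-down arm:** the ball triangulates to about x = -16 to -17 mm, y = 1–2 mm and roughly 60 mm high, within a few mm. Level would be x = -16 mm and 58 mm high, so the arm is down on the pipe.

**Not fully checked:**
- **Meter, caliper and loupe:** the scene camera showed little change at the meter and loupe and somewhat more at the caliper, which I put down to the arm's shadow. The top view differed strongly at the meter and caliper, and slightly at the loupe. I took this to be the arm in the way and did not check it. The tool stayed well above or away from all three.
- **Turn on the bench:** I inferred the pipe's turn of at least a fifth from how far it rolled and did not measure it.

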